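Align the quarter-turn fastener and hold the dust box cover shut

ROBOT

A 6-joint arm with a two-finger parallel gripper is mounted at the origin on the work surface. World frame = base frame: x ahead of the robot, y to its left, z up, the work surface at z = 0. Lengths are in m, angles in rad, forces in N, time in s.
With the tool pointing down it reaches from about 0.25 to 0.775 m from the base axis. Payload 4 kg.
Tool frame: the origin (TCP) lies midway between the tips of the shut fingers; the grasp point (between the pads) lies 19 mm behind it (r.tcp_to_grasp is the distance from the TCP to the grasp point, in m); z points along the fingers, y is the direction in which the jaws open and shut (so a half turn about z gives the same grasp; the last joint's range is limited). The gripper opens to 94 mm and grips with 3 to 60 N. Pads are 16 mm wide; open, the fingers measure 119 mm over their backs; the gripper's body (75 mm by 177 mm) begins 78 mm behind the grasp point.
Start: joints at [-1.209, 0.087, 1.371, -0, 1.684, -0.103], TCP at [0.247, -0.492, 0.206] pointing down, gripper open.
Joint ranges: [-3.1, 3.1], [-0.76, 2.03], [0.27, 2.55], [-1.08, 4.22], [0.17, 2.65], [-2.57, 2.57]. Speed limits (rad/s): [2.79, 2.79, 3.14, 3.14, 3.14, 3.14].

INTERFACE

Orientations are given as a rotation vector (axis times angle).
In Python, from bench import r gives the robot as it stands. Calls block until the motion is done:
- r.goto(position, orientation): joint-space move of the TCP to a pose.
- r.line_to(position, rotation=None, v=0.15, stop_force=None): straight line of the TCP; rotation=None keeps the orientation; v is the mean speed in m/s. With stop_force (N) it stops when the force on the tool has changed by that much, and returns True; else False.
- r.move_j(angles): joint-space move.
- r.open_gripper() and r.close(grip_force=None): open the fingers fully, or close them until they stop; grip_force is the grip in N (None keeps the last).
- r.sleep(seconds).
- r.ik(position, orientation): joint angles nearest the present ones, or None.
- r.read_state(): the state.
- r.grab_frame(name): name is "scene" or "top"; returns the picture (400x640x3 uint8, blue, green, red); there is no depth.
- r.get_calibration(name): a dict with "intrinsics" (3x3 intrinsics, pixels), "extrinsics" (4x4, takes a point from camera to world coordinates). Camera axes: x right, y up, looking along -z (the intrinsics and any distortion apply to the point x, -y, -z); pixel columns grow to the right and rows downward; lengths in m; the calibration is good to about 2 mm. A picture is of the moment at which its call begins. get_calibration takes no time and is no camera call.
A pose or a line that the arm cannot do raises r.IKError and nothing moves.
- r.hand_in(): hands the job in, once; it reports no verdict.
The state is a dict: "clock": time; "joint_pos": joint angles; "qd": joint speeds; "tau": joint torques, N m; "ee_pos": TCP position; "ee_rot": TCP orientation; "ft_force": force on the tool from outside, world axes, zero at the start; "wrist_torque": the same for the moment, N m; "gripper_width": finger opening in m.
Only numpy, scipy, OpenCV 4.12 (cv2) and the standard library are available. Lean on these libraries where they do the work, as an engineer would, in place of code of your own. Each camera call takes 0.05 s, during which the arm holds its last target. There are 200 camera calls.

TASK

On the grinder's green dust box, turn the red quarter-turn fastener clockwise, with the cover still standing up on its springs, until the yellow slot line lines up with the two yellow marks on the cover. Then press the cover down, feeling for the point where it stops fully home on the frame, and finish while still holding it pressed there: do not let go at the end. Leave the loose rings, tools, bottle, jar and spare wheel where they are.

Things in the scene. Friction and masses are not known exactly. Their poses are not given: they have to be found in the camera images.
- dustbox: the grinder's green dust box, fixed, 240 x 250 mm, 94 mm high; origin: centre of its underside; x runs from its front rim (x = -120 mm, robot's side) to its fixed rear deck (x = 58 to 120 mm, behind the cover), y to its left, z up. A suction stub sticks out 50 mm from its -y side. The rim (frame) with rubber seal lies at z = 88 mm, level with the shut cover's underside
- cover (a joint): opening angle of the dark steel cover (174 mm front to back, 250 wide, 6 thick), hinged at its rear edge (x = 55, z = 88 mm of the box). 0: home on the frame, a solid stop. Springs hold it up at 0.08 rad (front edge 14 mm up). 135 mm from the hinge about 9 N starts it moving, 12 N shuts it; let go, it rises. If the fastener is not aligned, its bar stops the cover at about 0.04
- fastener (a joint): angle of the quarter-turn fastener, a red wing on the cover with a yellow slot line along its top; grows clockwise from above, range 0 to 1.95 rad. 0: wing along the box's y. 1.571: aligned, the line lies along the box's x, in line with the yellow marks on the cover before and behind it; no click or stop there. Stays where left (friction 0.05 N m). Its bar passes its slot within about 0.16 rad
- wing (a point): point on the fastener's axis at gripping height, 29 mm above the cover's top face (the wing reaches 42 mm above it). The wing is 44 mm long, 12 mm thick and leans with the cover; the steel collar below it, 28 mm across, is 5 mm high. x axis: through the wing's thickness, y: along the wing, z: along the axis, away from the cover
- pad (a point): centre of the top face of the white pressing pad, 44 x 56 mm, 2 mm high, on the cover, beside the fastener (110 mm from its axis, on the dust box's -y side), 135 mm from the hinge; z axis normal to the cover
- lip (a point): middle of the cover's front lower edge; 0 to 14 mm above the rim
- ring_deck: a bright steel bearing ring, 56 mm across and 14 mm high, lying on the dust box's fixed rear deck; bystander. Origin at the centre of its underside
- ring_bench: a brass ring, 72 mm across and 18 mm high, lying on the bench beside the dust box; bystander. Origin at the centre of its underside
- wrench: a steel wrench, about 180 mm long, lying on the bench beside the dust box; bystander. Origin at the underside, x along the tool
- screwdriver: a screwdriver, about 200 mm long, lying on the bench to the robot's right; bystander. Origin at the underside, x along the tool
- oil: a yellow bottle, 60 mm across and 150 mm tall, standing; bystander. Origin at the centre of its underside
- spare_wheel: a reddish spare grinding wheel, a disc 150 mm across and 22 mm thick, lying flat; bystander. Origin at the centre of its underside
- polish: a blue jar with steel cap, 64 mm across and 60 mm tall, standing; bystander. Origin at the centre of its underside

How it is judged:
By the outcome, as a careful person would: the job done as asked, in the order asked, and still so for the second after the job is handed in, while the arm keeps its last pose, push and grip.
It also fails if it takes over 48 s, if anything falls off the work surface, if the arm or the gripper's body presses on something with over 40 N, if the wrist force passes 120 N, or if a joint passes its speed limit or range.

## Working session

There is one attempt and no reset: what is moved stays moved. The work goes in short steps, each a Python script; the robot and the scene stay as the last script left them, time stands still between calls to the robot, and variables do not carry over. Pictures are saved under pics/ and viewed, about 8 in all and at most 12, crops included, and the job is handed in when it is done.

```bash
mkdir -p pics; ls
python3 - <<'E'
from bench import r
import cv2,numpy as np
np.set_printoptions(precision=4,suppress=True)
for n in("top","scene"):
    cv2.imwrite(f"pics/{n}0.png",r.grab_frame(n)); c=r.get_calibration(n); print(n,c)
print(r.read_state())
E
```

```text
pics
top {'intrinsics': array([[442.3398,   0.    , 320.9157],
       [  0.    , 442.3398, 203.2659],
       [  0.    ,   0.    ,   1.    ]]), 'extrinsics': array([[ 0.0046,  0.9873, -0.1589,  0.3815],
       [-0.9999,  0.0067,  0.0126, -0.0075],
       [ 0.0135,  0.1588,  0.9872,  1.3867],
       [ 0.    ,  0.    ,  0.    ,  1.    ]])}
scene {'intrinsics': array([[420.0495,   0.    , 316.6392],
       [  0.    , 420.0495, 204.4673],
       [  0.    ,   0.    ,   1.    ]]), 'extrinsics': array([[-0.0875, -0.8501,  0.5193,  1.3849],
       [ 0.9962, -0.0745,  0.046 ,  0.0404],
       [-0.0005,  0.5213,  0.8534,  1.3888],
       [ 0.    ,  0.    ,  0.    ,  1.    ]])}
{'clock': 0.1, 'joint_pos': array([-1.2091,  0.0879,  1.3721, -0.    ,  1.6836, -0.1031]), 'qd': array([ 0.001 ,  0.0002, -0.0024, -0.0015, -0.0007, -0.0025]), 'tau': array([  0.0013, -34.1252, -30.3302,   0.0717,   0.0304,  -0.0001]), 'ee_pos': array([ 0.2463, -0.4912,  0.2044]), 'ee_rot': array([-3.0553, -0.7231,  0.0004]), 'ft_force': array([ 0.7355, -0.7071,  0.6346]), 'wrist_torque': array([ 0.0591, -0.007 ,  0.0049]), 'gripper_width': 0.0938192301703182}
```

View pics/top0.png

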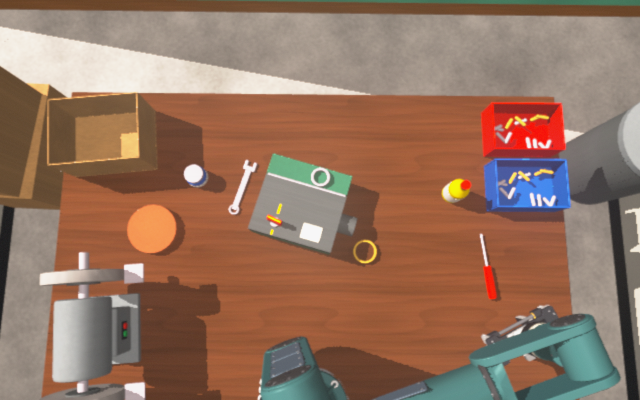

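View pics/scene0.png

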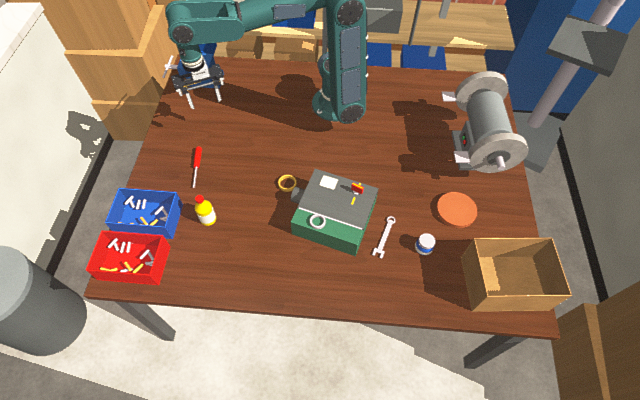

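The top view shows the box around (300,205), the wing at about (274,220), the pad at (311,233) and the deck ring at (320,177). The bench ring at (365,252) and the wrench at (242,187) are beside the box. Next I'll zoom in for accurate corners.

Run:
```python
import cv2,numpy as np
a=cv2.imread("pics/top0.png")[145:260,235:365]; b=cv2.imread("pics/scene0.png")[160:260,275:390]
cv2.imwrite("pics/topc.png",cv2.resize(a,None,fx=5,fy=5,interpolation=cv2.INTER_CUBIC))
cv2.imwrite("pics/scenec.png",cv2.resize(b,None,fx=6,fy=6,interpolation=cv2.INTER_CUBIC)[:600])
```

```text
(no output)
```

View pics/topc.png

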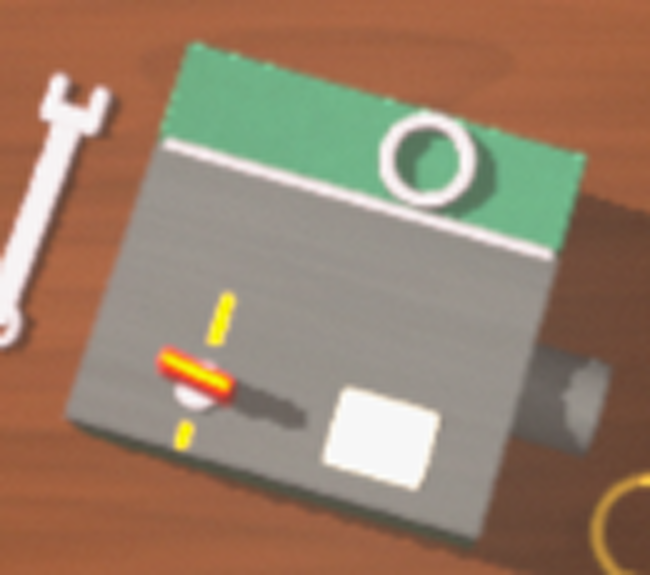

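View pics/scenec.png

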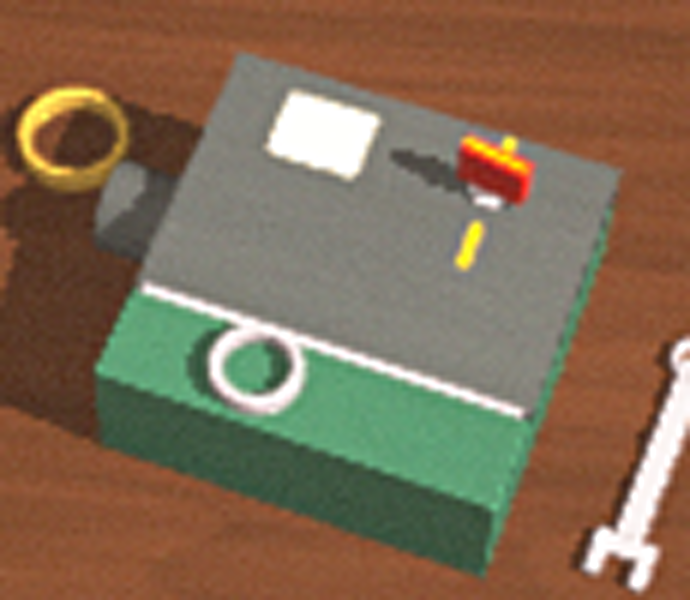

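The crops are clear. The wing lies along the box's y, so the fastener is at 0. Next I'll fit the box pose to the corners in both views.

```bash
cat > geo.py <<'E'
import numpy as np
from bench import r
np.set_printoptions(precision=4,suppress=True)
def proj(n,P,dt=0):
    c=r.get_calibration(n); E=c["extrinsics"]; p=(np.asarray(P)-E[:3,3]-dt)@E[:3,:3]
    q=(p*[1,-1,-1])@c["intrinsics"].T
    return q[:,:2]/q[:,2:]
def box2w(B,P):
    x,y,w=B; c,s=np.cos(w),np.sin(w)
    return np.asarray(P)@np.array([[c,-s,0],[s,c,0],[0,0,1]]).T+[x,y,0]
def cov(d,y,h,a):   # d from hinge toward front, h above underside, opening a -> box frame
    return [.055-d*np.cos(a)+h*np.sin(a), y, .088+d*np.sin(a)+h*np.cos(a)]
E
cat > fit.py <<'E'
from geo import *
from scipy.optimize import least_squares
T=np.array([[193,43],[584,157],[66,416],[474,540],[165,145],[552,256],[381,438],[160,359],[233,384]])
S=np.array([[492,510],[97,372],[621,172],[238,54],[525,412],[142,288],[323,135],[530,172],[462,140]])
T=(T+.5)/5-.5+[235,145]; S=(S+.5)/6-.5+[275,160]
def pts(v,a):
    B=v[:3];dw,yw,yp,dp=v[3:7]
    return box2w(B,[[.12,.125,.094],[.12,-.125,.094],cov(.174,.125,.006,a),cov(.174,-.125,.006,a),
      cov(0,.125,.006,a),cov(0,-.125,.006,a),cov(dp,yp,.008,a),cov(dw,yw+.020,.048,a),cov(dw,yw-.020,.048,a)])
def res(v):
    P=pts(v,v[13])
    return np.r_[(proj("top",P,v[7:10])-T).ravel(),(proj("scene",P,v[10:13])-S).ravel(),v[7:13]/.0015,(v[13]-.08)/.01,(v[5]-v[4]+.11)/.001,(v[6]-.135)/.001]
s=least_squares(res,[.42,.03,-.25,.135,.06,-.05,.135]+[0]*6+[.08])
print(s.x); print(s.fun[:36].reshape(2,9,2)); 
J=np.linalg.inv(s.jac.T@s.jac); print("sd",np.sqrt(np.diag(J))[:7]*.4)
a=s.x[13];B=s.x[:3]
print("wing",box2w(B,[cov(s.x[3],s.x[4],.035,a)]),"pad",box2w(B,[cov(s.x[6],s.x[5],.008,a)]))
np.save("fit.npy",s.x)
E
python3 fit.py
```

```text
[ 0.5933  0.0363 -0.283   0.1343  0.0549 -0.0551  0.1349  0.0006  0.0002
  0.0006 -0.0006 -0.0002  0.0006  0.0777]
[[[-0.7032 -0.4531]
  [ 0.8644 -0.0047]
  [-0.4397 -0.0805]
  [ 0.7288 -0.2359]
  [-1.5941 -0.8121]
  [ 1.3438  0.5372]
  [-0.0294  0.2864]
  [ 0.32    0.4322]
  [-0.7361 -0.5524]]

 [[ 0.7471 -0.1025]
  [-0.7772 -0.2686]
  [ 0.027  -0.0893]
  [ 0.3048 -0.3885]
  [ 1.0744  0.6659]
  [-1.2358 -0.8668]
  [-0.1214 -0.2161]
  [-0.4827 -1.0259]
  [ 0.1908  0.9386]]]
sd [0.0006 0.0006 0.0024 0.0008 0.0007 0.0007 0.0004]
wing [[0.5355 0.1103 0.1333]] pad [[0.5022 0.0054 0.1064]]
```

The fit is good: sub-pixel at most points, pad and wing 110 mm apart, opening angle 0.078. I'll now plan the grip, with the tool leaned along the fastener axis and the jaws across the wing, and check it before moving.

```bash
cat >> geo.py <<'E'
from scipy.spatial.transform import Rotation as Ro
v=np.load("fit.npy"); B=v[:3]; A=.078
def tool(a,th,flip=1):  # tool z = -cover normal; jaw axis along box x turned clockwise by th
    n=np.array([np.sin(a),0,np.cos(a)]); t=flip*np.array([np.cos(a),0,-np.sin(a)])
    y=Ro.from_rotvec(-th*n).apply(t); z=-n
    return (Ro.from_euler("z",B[2])*Ro.from_matrix(np.c_[np.cross(y,z),y,z])).as_rotvec()
def wingp(h,a=A): return box2w(B,[cov(v[3],v[4],.006+h,a)])[0]
def padp(h,a=0): return box2w(B,[cov(v[6],v[5],.008+h,a)])[0]
E
python3 - <<'E'
from geo import *
for f in(1,-1):
    for th in(0,1.571): print(f,th,r.ik(wingp(.010),tool(A,th,f)))
for f in(1,-1): print(r.ik(padp(.0),tool(0,0,f)),r.ik(padp(.0),tool(0,1.571,f)))
E
```

```text
1 0 [0.0823 0.1661 1.4666 0.0278 1.5817 0.3646]
1 1.571 [0.0823 0.1661 1.4666 0.0278 1.5817 1.9356]
-1 0 None
-1 1.571 [ 0.0823  0.1661  1.4666  0.0278  1.5817 -1.206 ]
[-0.1017  0.0273  1.6532  0.      1.4611  0.1812] [-0.1017  0.0273  1.6532 -0.      1.4611  1.7522]
None [-0.1017  0.0273  1.6532 -0.      1.4611 -1.3893]
```

Run:
```python
from geo import *
import cv2
p=r.read_state()["ee_pos"]
r.line_to(p+[0,0,.06],v=.25)
R=tool(A,0)
r.goto(wingp(.09),R); print(r.read_state()["clock"])
f0=r.read_state()["ft_force"]
print("contact",r.line_to(wingp(.011),R,v=.08,stop_force=6))
s=r.read_state(); print(s["clock"],s["ee_pos"],wingp(.011),s["ft_force"]-f0)
cv2.imwrite("pics/t1.png",cv2.resize(r.grab_frame("top")[180:250,240:330],None,fx=6,fy=6,interpolation=cv2.INTER_CUBIC))
cv2.imwrite("pics/s1.png",cv2.resize(r.grab_frame("scene")[140:240,290:390],None,fx=6,fy=6,interpolation=cv2.INTER_CUBIC))
```

```text
2.875
contact False
4.0083 [0.5347 0.1107 0.1162] [0.5341 0.1106 0.1154] [0.0648 0.3527 0.3467]
```

View pics/s1.png

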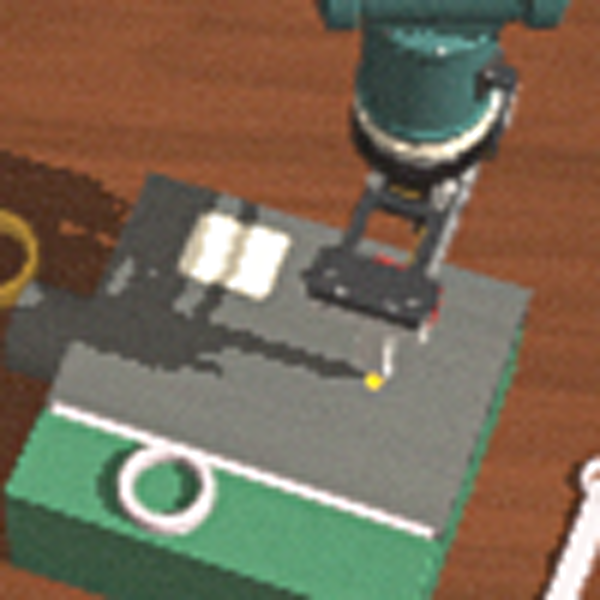

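The crop shows the rear finger, at about (388,350), behind the wing. The wing's red ends show on both sides at (385,262) and (432,305), so it sits between the jaws. I'll close gently and turn with joint 6 only, since the tool axis is the fastener axis.

Run:
```python
from geo import *
def show(t):
    s=r.read_state(); print(t,round(s["clock"],2),s["ee_pos"],s["ft_force"],s["wrist_torque"],round(s["gripper_width"],4),s["joint_pos"][5]); return s
show("pre"); r.close(20); s=show("closed")
q0=r.ik(wingp(.011),tool(A,0)); q1=r.ik(wingp(.011),tool(A,np.pi/2))
print(q1-q0)
if abs(s["gripper_width"]-.012)<.003:
    for k in np.linspace(0,1,7)[1:]:
        r.move_j(q0+k*(q1-q0)); s=show(f"{k:.2f}")
        if np.linalg.norm(s["ft_force"])>25: print("force!"); break
```

```text
pre 4.11 [0.5347 0.1107 0.1163] [-1.0342 -0.0475 -0.562 ] [-0.0266 -0.0907 -0.0227] 0.0939 0.3646507972134193
closed 5.33 [0.535  0.1107 0.1155] [ 3.5818 -0.0737 -2.4804] [-0.0192 -0.7257 -0.0279] 0.0121 0.3646578327554073
[0.     0.     0.     0.     0.     1.5708]
0.17 5.69 [0.5347 0.1108 0.1155] [ 3.8646  1.0325 -2.2163] [ 0.1341 -0.7718 -0.0537] 0.0118 0.6235048838928802
0.33 6.05 [0.5344 0.1111 0.1155] [ 4.0593  1.9513 -1.956 ] [ 0.3071 -0.752  -0.0385] 0.012 0.8838478091881892
0.50 6.41 [0.5342 0.1113 0.1155] [ 3.5867  2.8061 -2.5291] [ 0.6263 -0.6563 -0.1226] 0.012 1.1450430867562735
0.67 6.77 [0.5341 0.1116 0.1155] [ 3.8117  3.9039 -1.3745] [ 0.7839 -0.6039 -0.1635] 0.0119 1.4079412067038743
0.83 7.12 [0.5341 0.1119 0.1155] [ 3.7253  5.4323 -1.0981] [ 1.0043 -0.5767 -0.1166] 0.0118 1.669746031514543
1.00 7.48 [0.5342 0.1123 0.1155] [ 3.1293  5.3371 -1.8814] [ 1.1027 -0.5838 -0.1371] 0.0116 1.9314960621798145
```

Run:
```python
from geo import *
import cv2
r.open_gripper(); R=tool(A,np.pi/2)
r.line_to(wingp(.09),R,v=.15)
r.goto(padp(.10),tool(0,0)); r.close(40)
s=r.read_state(); print(s["clock"],s["ee_pos"],s["gripper_width"],s["ft_force"])
t=r.grab_frame("top");c=r.grab_frame("scene")
cv2.imwrite("pics/t2f.png",t);cv2.imwrite("pics/s2f.png",c)
f=lambda i:cv2.resize(i,None,fx=7,fy=7,interpolation=cv2.INTER_CUBIC)
cv2.imwrite("pics/b2.png",np.hstack([f(t[180:250,245:300]),f(c[170:240,325:380])]))
```

```text
12.4333 [0.5012 0.0057 0.196 ] 0.0005947542329840196 [ 0.3817 -0.135   0.4427]
```

View pics/b2.png

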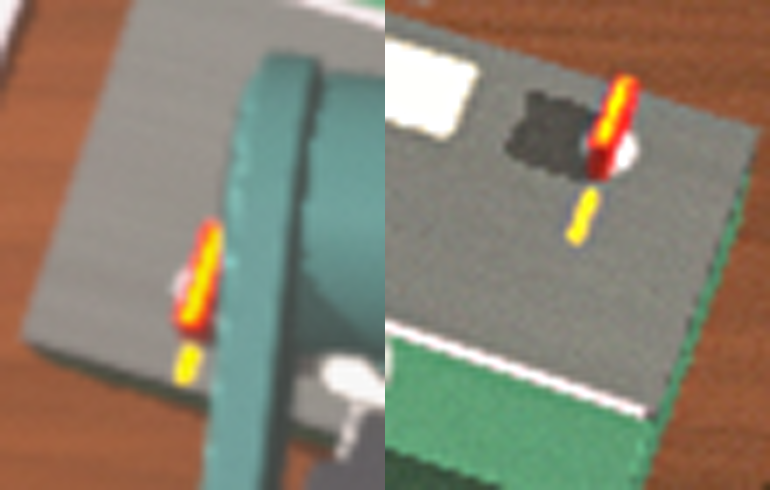

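The wing now points along the cover in both views. I'll measure its line angle numerically, as the yellow pixel direction against the predicted one.

Run:
```python
from geo import *
import cv2
def yellow(f,n,x0,x1,y0,y1):
    im=cv2.resize(cv2.imread(f)[y0:y1,x0:x1],None,fx=8,fy=8,interpolation=cv2.INTER_CUBIC)
    b,g,rr=[im[...,i].astype(int) for i in range(3)]
    m=((g>140)&(rr>180)&(b<130)).astype(np.uint8)
    k,L,st,c=cv2.connectedComponentsWithStats(m)
    for i in range(1,k):
        if st[i,4]<80: continue
        p=np.argwhere(L==i)[:,::-1]; w,V=np.linalg.eigh(np.cov(p.T)); d=V[:,1]*np.sign(V[1,1])
        print(n,"c",(c[i]+.5)/8-.5+[x0,y0],"len,w",np.sqrt(12*w[::-1])/8,"ang",np.degrees(np.arctan2(d[0],d[1])))
yellow("pics/top0.png","top0",255,300,190,245); yellow("pics/t2f.png","top",255,300,190,245)
yellow("pics/scene0.png","sc0",325,380,170,215); yellow("pics/s2f.png","scene",325,380,170,215)
for n,dt in(("top",v[7:10]),("scene",v[10:13])):
    for dth in(-.16,-.08,0,.08,.16):
        th=np.pi/2+dth; e=[]
        for s in(-.02,.02): e.append(cov(v[3]+s*np.sin(th),v[4]+s*np.cos(th),.048,A))
        # theta cw from above: wing y axis (+y) turns toward +x = smaller d
        e=[cov(v[3]-s*np.sin(th),v[4]+s*np.cos(th),.048,A) for s in(-.02,.02)]
        d=np.diff(proj(n,box2w(B,e),dt),axis=0)[0]; d*=np.sign(d[1]); print(n,dth,np.degrees(np.arctan2(d[0],d[1])))
    e=[cov(v[3]+s,v[4],.006,A) for s in(-.05,-.03,.03,.04)]; print(n,"marks",proj(n,box2w(B,e),dt).round(1).tolist())
```

```text
top0 c [278.7999 208.5432] len,w [10.9418  3.6502] ang -18.511916270741033
top0 c [273.4103 218.4673] len,w [14.7629  2.8089] ang 65.3589205384998
top0 c [271.2886 231.6152] len,w [5.6723 3.5284] ang -13.649412903873351
top c [273.4943 218.7519] len,w [13.9017  2.8151] ang -19.450785047410122
top c [271.3165 231.4961] len,w [5.8866 3.5433] ang -13.471993228393474
sc0 c [357.537  184.6946] len,w [10.1842  3.9572] ang 69.48523328544559
sc0 c [352.8629 200.4289] len,w [8.1166 2.8071] ang -20.99232756161281
scene c [357.1026 185.327 ] len,w [9.3343 1.912 ] ang -20.794596052434954
scene c [352.8547 200.4342] len,w [8.1239 2.8066] ang -21.113168813281696
top -0.16 -8.79518264656533
top -0.08 -13.44647054607555
top 0 -18.078563132377337
top 0.08 -22.69032968154836
top 0.16 -27.281183409767333
top marks [[279.9, 205.7], [277.8, 212.1], [271.5, 231.4], [270.4, 234.7]]
scene -0.16 -10.976679820484343
scene -0.08 -16.255873378467992
scene 0 -21.48940315202549
scene 0.08 -26.657894199943666
scene 0.16 -31.745013594238742
scene marks [[352.0, 202.6], [353.8, 198.0], [359.1, 184.6], [359.9, 182.4]]
```

The line is aligned within about 0.02 rad: +0.024 in the top view and -0.011 in the scene view, and it matches the mark direction in the scene view. Next I'll press in small steps, logging force against height.

Run:
```python
from geo import *
R=tool(0,0)
r.line_to(padp(.022),R,v=.1); r.sleep(.2)
f0=np.mean([r.read_state()["ft_force"] for _ in range(3)],axis=0); print("start",r.read_state()["clock"],f0,"pad z shut",padp(0)[2])
r.line_to(padp(.013),R,v=.03,stop_force=5)
h=r.read_state()["ee_pos"][2]-padp(0)[2]
log=[]
while True:
    h-=.0007; r.line_to(padp(h),R,v=.02); r.sleep(.08)
    fs=[];zs=[]
    for _ in range(3): s=r.read_state(); fs.append(s["ft_force"]-f0); zs.append(s["ee_pos"][2]); r.sleep(.02)
    F=np.mean(fs,0); log.append((h*1e3,(np.mean(zs)-padp(0)[2])*1e3,*F)); print(*np.round(log[-1],2))
    if F[2]>24 or h<-.008 or s["clock"]>32: break
print(s["clock"],s["wrist_torque"])
```

```text
start 13.6667 [ 0.0429  0.0955 -0.2363] pad z shut 0.096
11.89 11.99 -0.34 -0.35 0.21
11.19 11.42 0.0 -0.04 1.4
10.49 11.31 -1.26 -0.35 5.22
9.79 11.26 -2.08 0.3 8.16
9.09 11.01 -3.5 0.46 10.5
8.39 10.31 -3.04 0.1 10.15
7.69 9.6 -3.85 0.81 10.16
6.99 8.9 -4.06 0.8 10.36
6.29 8.19 -4.3 0.66 10.26
5.59 7.49 -4.59 0.29 10.76
4.89 6.78 -4.39 0.72 11.2
4.19 6.1 -4.2 1.24 11.21
3.49 5.41 -4.79 0.26 11.28
2.79 4.69 -4.93 0.44 11.31
2.09 4.01 -4.78 0.89 11.24
1.39 3.32 -5.46 0.73 11.21
0.69 2.62 -5.72 0.4 11.36
-0.01 1.93 -5.62 0.52 11.56
-0.71 1.24 -5.35 0.98 12.34
-1.41 0.55 -6.22 0.63 11.84
-2.11 0.17 -5.96 0.73 12.93
-2.81 0.14 -7.46 0.82 16.07
-3.51 0.1 -8.76 0.95 18.53
-4.21 0.07 -10.0 1.15 20.99
-4.91 0.05 -10.78 1.48 23.59
-5.61 -0.01 -12.19 0.75 26.23
24.0667 [0.2275 2.3421 0.011 ]
```

There is a clear stop after 11.1 mm of travel, where 10.8 mm was expected. The force then climbs from 12 to 26 N with no further motion. One last look and a steadiness check before handing in.

Run:
```python
from geo import *
import cv2
for _ in range(3):
    s=r.read_state(); print(s["clock"],s["ee_pos"],s["ft_force"]); r.sleep(.5)
c=r.grab_frame("scene")
cv2.imwrite("pics/s3.png",cv2.resize(c[155:255,275:390],None,fx=6,fy=6,interpolation=cv2.INTER_CUBIC))
```

```text
24.0833 [0.5006 0.006  0.096 ] [-12.2771   1.2735  26.3619]
24.5833 [0.5006 0.006  0.096 ] [-12.9624   1.6163  25.6301]
25.0833 [0.5006 0.006  0.096 ] [-12.8398   0.5864  26.8103]
```

View pics/s3.png

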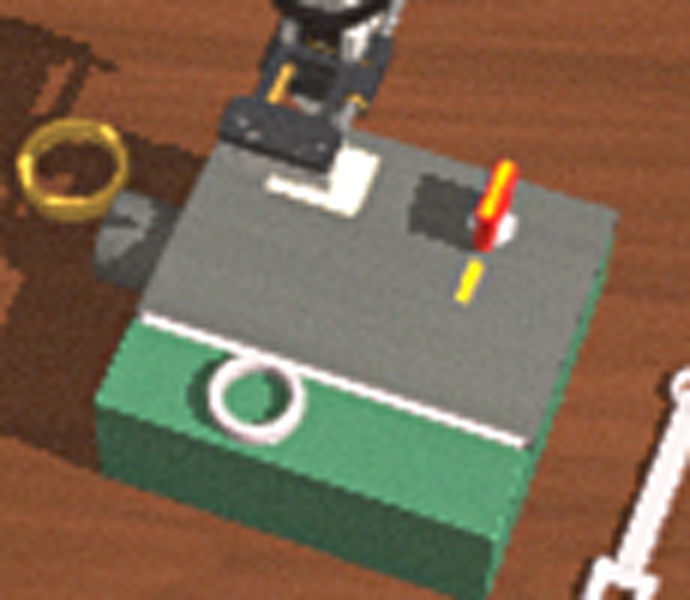

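The cover is down flat, the fingers are pressing on the white pad at about (310,175), and the wing at (495,205) is in line with the mark at (469,282). The deck ring, bench ring and wrench haven't moved.

```bash
python3 -c "
from bench import r
r.hand_in()"
```

```text
the job is handed in; nothing more can be done
```

The fastener is turned to its aligned position and the cover is pressed fully home. I handed the job in at about 26 s on the robot's clock, with the arm still holding the cover down.

- **Fastener:** I gripped the wing along its leaning axis and turned it 90° clockwise with the cover still up, then let go. The two cameras put the slot line at +0.024 and -0.011 rad from aligned, so they differ slightly, but both are well inside the 0.16 rad limit.
- **Cover:** I pressed on the white pad with closed fingers, in 0.7 mm steps. It began to move at about 10 N and took about 12 N near the end. It stopped solidly after about 11 mm (10.8 mm expected), with no sign of the bar catching halfway.
- **Hold:** the arm is still pushing with about 26 N down and 12 N sideways from friction. It stayed steady for a second before I handed in.
- **Other objects:** in the last picture the two rings and the wrench are where they were. I did not check the screwdriver, bottle, jar and spare wheel again at the end, but the arm never pressed against anything on its way past them.

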